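Shift the gearbox on the test bench into third

ROBOT

A 6-joint arm with a two-finger parallel gripper is mounted at the origin on the work surface. World frame = base frame: x ahead of the robot, y to its left, z up, the work surface at z = 0. Lengths are in m, angles in rad, forces in N, time in s.
With the tool pointing down it reaches from about 0.275 to 1 m from the base axis. Payload 8.4 kg.
Tool frame: the origin (TCP) lies on the mounting face of the last link; the fingertips stand 173 mm ahead of it and the grasp point (between the pads) lies 155 mm ahead of it; z points along the fingers, y is the direction in which the jaws open and shut (so a half turn about z gives the same grasp; the last joint's range is limited). The gripper opens to 85 mm and grips with 20 to 120 N. Pads are 22 mm wide; open, the fingers measure 114 mm over their backs; the gripper's body (76 mm by 85 mm) begins 54 mm behind the grasp point. The pads swing forward as they close: fully open they stand 13 mm farther back than shut.
Start: joints at [-1.253, 0.353, 1.633, -0, 1.155, -0.002], TCP at [0.196, -0.593, 0.405] pointing down, gripper open.
Joint ranges: [-2.63, 2.63], [-0.92, 2.1], [0.06, 2.66], [-1.3, 4.44], [0, 2.69], [-3.02, 3.02]. Speed limits (rad/s): [2.22, 2.22, 2.79, 3.14, 3.14, 3.14].

INTERFACE

Orientations are given as a unit quaternion [x, y, z, w].
In Python, from rig import bot gives the robot as it stands.
- The arm moves only by the tool step_arm, never from a script. Its argument "commands" is a list that holds one entry, the list of rows, each a list of 4 numbers: the shift along the tool's x, y, z in units of 50 mm (1.0 is 50 mm), then the turn about the tool's z in rad. In form: [[[x, y, z, turn], ...]]. A call has 1 to 5 rows; each row shifts and turns the commanded pose from where the row before left it, along the tool's axes as they then stand; what a row does not reach is not made up. A row lasts 1/10 s, in which the tool goes at most 50 mm and 8.59 degrees, less where a joint would pass 70% of its speed; a pose out of reach is approached as far as the arm can. A call is refused whole if a number of a shift passes 1 or a number of a turn 0.15, either way. A call with a gripper value outside its range is refused whole. "hand" is the opening in per cent of the stroke, from 0 (shut) to 100 (fully open), set as the call begins (left out, the last holds). The fingers move at their own pace and stop on an object; "newtons" is the grip in N (left out, the last holds). Time passes only in rows, so rows that do not move let the fingers close. It gives the time, the measured TCP pose, the force and the opening at its end, in the units of the state.
- bot.get_state(): the state, without advancing time (a new reading comes with each control period).
- bot.get_image(name): name is "scene" or "top"; returns a dict with "color" (480x640x3 uint8, blue, green, red), "mtx" (3x3 intrinsics, pixels), "k1" (the pictures are not rectified: a ray, as slopes to the right and down, at radius r is drawn at 1 + k1 r^2 times it, then the intrinsics apply), "R" (3x3) and "t" (3): a world point X has camera coordinates R X + t. Camera axes: x right, y down, z forward; pixel columns grow to the right and rows downward; lengths in m; the calibration is good to about 2 mm. A picture is of the moment at which its call begins. There is no depth.
- bot.job_done(): hands the job in, once; it reports no verdict.
Trained networks look in the newest picture that a camera, given by its name, has taken for a name from the list of things; names that differ only in an ending like _2 or _b are one class to them, and where a whole thing is asked for, a point or a joint stands for the part that bears it (a point fixed in the world has none). Each returns a list of dicts, best first, with "conf" (0 to 1); they miss things now and then, are a little off and sometimes report something else, mostly with a low value. They report only what shows in the picture. A call takes as long as a camera call.
- bot.spot_in(camera, query): "box" ([left, top, right, bottom] in pixels, round what is visible of it).
- bot.masks_of(camera, query): "region" (480x640 bool, what is visible of it) and "box" ([left, top, right, bottom] in pixels, round what is visible of it).
- bot.pinpoint(camera, query): "pixel" ([row, column] in pixels: a listed point, or the origin of a listed thing).
The state is a dict: "clock": time; "joints": joint angles; "dq": joint speeds; "joint_torque": joint torques, N m; "tcp_pos": TCP position; "ee_rot": TCP orientation; "force": force on the tool from outside, world axes, zero at the start; "torque": the same for the moment, N m; "opening": finger opening in m.
Only numpy, scipy, OpenCV 4.12 (cv2) and the standard library are available. Lean on these libraries where they do the work, as an engineer would, in place of code of your own. Each camera call takes 0.05 s, during which the arm holds its last target.

TASK

The gearbox on the assembly bench is in first gear: push its selector lever through the H-gate and fully home into third, the slot whose tag has three pips. Push the lever with the outside of the fingers, without gripping its knob, then let go and draw clear. Leave the other things on the bench where they are.

Things in the scene. Friction and masses are not known exactly. Their poses are not given: they have to be found in the camera images.
- gearbox: Aluminium gearbox fixed to the bench, housing 170 x 150 mm, foot 240 x 200 mm; a flange and shaft stub stick out of its far (+x) face to 150 mm, 90 mm high. Origin: centre of its underside on the bench; x points away from the robot (turned up to 0.35 rad either way), y to its left, z up. Its flat steel top plate (upper face 100 mm above the bench) holds the H-gate.
- gate_center (a point): Centre of the H-gate, on the plate's upper face, gearbox axes. Two slots along x, centred at y = +24 and -24 mm, 16 mm wide, closed at x = +34 and -34 mm, joined only by one cross lane along y, 16 mm wide, centred at x = 0 (neutral). Four slot ends (near/far, left/right), each with a pip tag. The 10 mm thick lever stem runs in the gate; the walls are solid.
- lever_knob (a point): Centre of the black ball knob, 38 mm across, on the lever: an upright stem that tilts about a point 80 mm below the gate centre, knob centre 150 mm from it: 170 mm above the bench when upright, about 156 mm in the slot ends. From neutral it goes 50 mm along x to a slot end, 44 mm along y to each side. Cannot be lifted. Dry friction, no spring: 1 to 3 N moves it, and it stays where left.
- lever_at_gate (a point): Point on the stem's axis 80 mm from the tilt point, about level with the gate: its x and y in the gearbox frame show where the stem is in the gate. About 27 mm from x = 0 when the lever is fully home in a slot, and then about 26 mm horizontally from the origin of that slot's tag.
- lever_fore_aft (a joint): Tilt of the lever along the gearbox's x (rad): 0 in the cross lane (neutral, free to go sideways between about -0.035 and +0.035), positive leaning away from the robot, about +0.35 fully home in a far slot, about -0.35 in a near slot.
- lever_sideways (a joint): Tilt of the lever along the gearbox's y (rad): positive to the left (+y), about +0.29 (0.27 to 0.32) in the left slots, about -0.29 in the right slots.
- gear1: White tag of gear 1: 26 mm (x) by 45 mm (y), 3 mm thick, fixed on the gate plate beyond the closed end of one slot, with 1 dark raised pip (8 mm wide, 3 mm high) in a row along y. Always near left, where the lever starts. Origin: centre of its underside, at x = +53 or -53, y = +24 or -24 mm in the gearbox frame; axes parallel to the gearbox's.
- gear2: White tag of gear 2: 26 mm (x) by 45 mm (y), 3 mm thick, fixed on the gate plate beyond the closed end of one slot, with 2 dark raised pips (8 mm wide, 3 mm high) in a row along y. Marks far left, far right or near right; changes from start to start. Origin: centre of its underside, at x = +53 or -53, y = +24 or -24 mm in the gearbox frame; axes parallel to the gearbox's.
- gear3: White tag of gear 3: 26 mm (x) by 45 mm (y), 3 mm thick, fixed on the gate plate beyond the closed end of one slot, with 3 dark raised pips (8 mm wide, 3 mm high) in a row along y. Marks far left, far right or near right; changes from start to start. Origin: centre of its underside, at x = +53 or -53, y = +24 or -24 mm in the gearbox frame; axes parallel to the gearbox's.
- gear4: White tag of gear 4: 26 mm (x) by 45 mm (y), 3 mm thick, fixed on the gate plate beyond the closed end of one slot, with 4 dark raised pips (8 mm wide, 3 mm high) in a row along y. Marks far left, far right or near right; changes from start to start. Origin: centre of its underside, at x = +53 or -53, y = +24 or -24 mm in the gearbox frame; axes parallel to the gearbox's.
- parts_bin: Bystander: open blue plastic bin 110 x 90 x 50 mm, loose, left of the gearbox. Origin: centre of its underside.
- bottle: Bystander: small white plastic bottle, 38 mm across, 95 mm high, loose, right of the gearbox. Origin: centre of its underside.
- bearing: Bystander: steel bearing ring, 52 mm outside, 24 mm bore, 16 mm high, lying loose right of the gearbox. Origin: centre of its underside.
- screwdriver: Bystander: screwdriver lying loose right of the gearbox. Origin: underside, near its middle.

How it is judged:
By the outcome, as a careful person would: the job done as asked, in the order asked, and still so for the second after the job is handed in, with the robot touching nothing.
It also fails if it takes over 72 s, if anything falls off the work surface, if the arm or the gripper's body presses on something with over 40 N, if the wrist force passes 120 N, or if a joint passes its speed limit or range.

## Working session

There is one attempt and no reset: what is moved stays moved. The work goes in short steps, Python scripts to look and compute and a tool call to move; the robot and the scene stay as the last step left them, time stands still between calls to the robot, and variables do not carry over. Pictures are saved under pics/ and viewed, and the job is handed in when it is done.

Besides the shell and the picture viewer there is one more tool, called after "Emit:" as name(argument=value, ...), one argument or row to a line, values as JSON. step_arm: Moves the arm, as the interface text tells. Its arguments: {"type":"object","properties":{"commands":{"type":"array"},"hand":{"type":"number"},"newtons":{"type":"number"}},"required":["commands"]}

```bash
ls; mkdir -p pics
cat > h.py <<'E'
import numpy as np, cv2
from rig import bot
def cast(im,px,z):
    # px (row,col) -> world at height z
    K=im["mtx"];k1=im["k1"]
    d=np.array([(px[1]-K[0,2])/K[0,0],(px[0]-K[1,2])/K[1,1]])
    u=d.copy()
    for _ in range(20): u=d/(1+k1*(u@u))
    R=np.array(im["R"]);t=np.array(im["t"])
    C=-R.T@t; v=R.T@np.array([u[0],u[1],1])
    return C+v*(z-C[2])/v[2]
E
python3 - <<'E'
from h import *
s=bot.get_state(); print(s)
ims={}
for c in("top","scene"):
    im=bot.get_image(c); ims[c]=im; cv2.imwrite(f"pics/{c}0.png",im["color"])
    print(c,-np.array(im["R"]).T@im["t"])
    for q,z in (("gate_center",.1),("lever_knob",.156),("lever_at_gate",.1),("gear1",.1),("gear2",.1),("gear3",.1),("gear4",.1),("gearbox",0),("bottle",0),("parts_bin",0),("bearing",0)):
        for r in bot.pinpoint(c,q)[:2]:
            print(c,q,round(r["conf"],2),np.round(r["pixel"],1),np.round(cast(im,r["pixel"],z),4))
E
```

```text
pics
{'clock': 0.0, 'joints': array([-1.25338549e+00,  3.53677332e-01,  1.63411888e+00,  3.71943703e-06,
        1.15519465e+00, -2.36065827e-03]), 'dq': array([-0.00060961, -0.00049103,  0.00064081,  0.00177827, -0.00109205,
        0.00071799]), 'joint_torque': array([-1.27844719e-04, -6.05249977e+01, -3.42065692e+01, -1.29879745e-04,
        9.46997636e-03,  8.07914375e-06]), 'tcp_pos': array([ 0.1964223 , -0.59309569,  0.40394981]), 'ee_rot': array([ 9.87245358e-01,  1.59204633e-01, -1.07992259e-04, -6.90718341e-04]), 'force': array([ 0.53628725, -0.18233498, -0.61264578]), 'torque': array([ 0.00311917,  0.00380847, -0.00205293]), 'opening': 0.08568404140227011}
top [0.53739751 0.04342963 1.09500044]
top gate_center 0.76 [236.6 407.2] [ 0.5642 -0.0987  0.1   ]
top lever_knob 0.74 [210.4 502. ] [ 0.6065 -0.2687  0.156 ]
top lever_knob 0.68 [265.4 395.4] [ 0.5096 -0.0669  0.156 ]
top lever_at_gate 0.79 [249.9 399.8] [ 0.5383 -0.0832  0.1   ]
top gear1 0.74 [205.9 416.9] [ 0.6245 -0.1199  0.1   ]
top gear1 0.72 [258.7 426.8] [ 0.5194 -0.1357  0.1   ]
top gear2 0.74 [205.9 416.9] [ 0
[... 863 characters left out ...]
.0706  0.1   ]
scene gear1 0.93 [316.1 215.3] [ 0.5132 -0.1368  0.1   ]
scene gear1 0.9 [335.1 273.2] [ 0.6177 -0.1176  0.1   ]
scene gear2 0.93 [316.1 215.3] [ 0.5132 -0.1368  0.1   ]
scene gear2 0.9 [335.1 273.2] [ 0.6177 -0.1176  0.1   ]
scene gear3 0.93 [316.1 215.3] [ 0.5132 -0.1368  0.1   ]
scene gear3 0.9 [335.1 273.2] [ 0.6177 -0.1176  0.1   ]
scene gear4 0.93 [316.1 215.3] [ 0.5132 -0.1368  0.1   ]
scene gear4 0.9 [335.1 273.2] [ 0.6177 -0.1176  0.1   ]
scene gearbox 0.83 [338.9 255.2] [ 0.5631 -0.1048  0.    ]
scene bottle 0.97 [393.5 191.4] [ 0.5226 -0.2474  0.    ]
scene parts_bin 0.81 [252.5 302.6] [0.5426 0.1038 0.    ]
scene bearing 0.62 [415.5 254.1] [ 0.6394 -0.2252  0.    ]
```

Run:
```python
import cv2
a=cv2.imread("pics/scene0.png")
cv2.imwrite("pics/s_crop.png",cv2.resize(a[230:390,150:340],None,fx=4,fy=3.7,interpolation=cv2.INTER_CUBIC)[:600,:800])
b=cv2.imread("pics/top0.png")
cv2.imwrite("pics/t_crop.png",cv2.resize(b[180:300,340:500],None,fx=5,fy=5,interpolation=cv2.INTER_CUBIC))
```

```text
(no output)
```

View pics/s_crop.png

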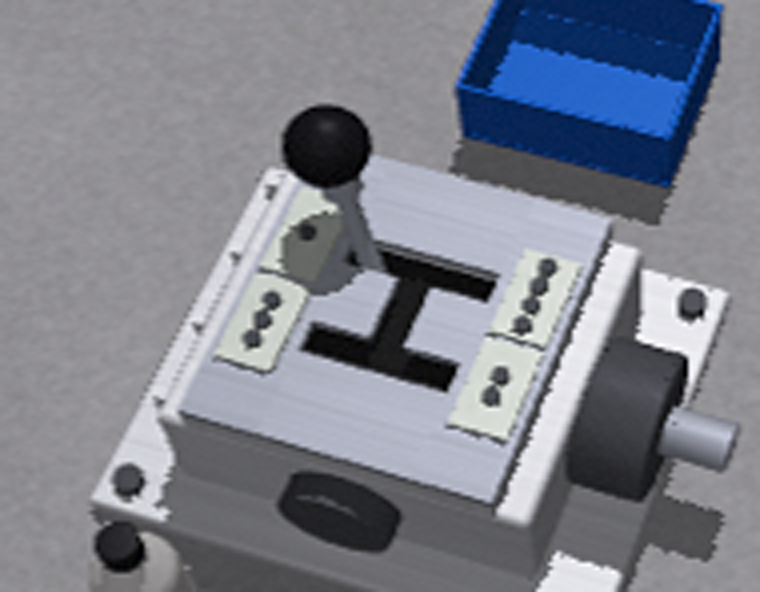

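View pics/t_crop.png

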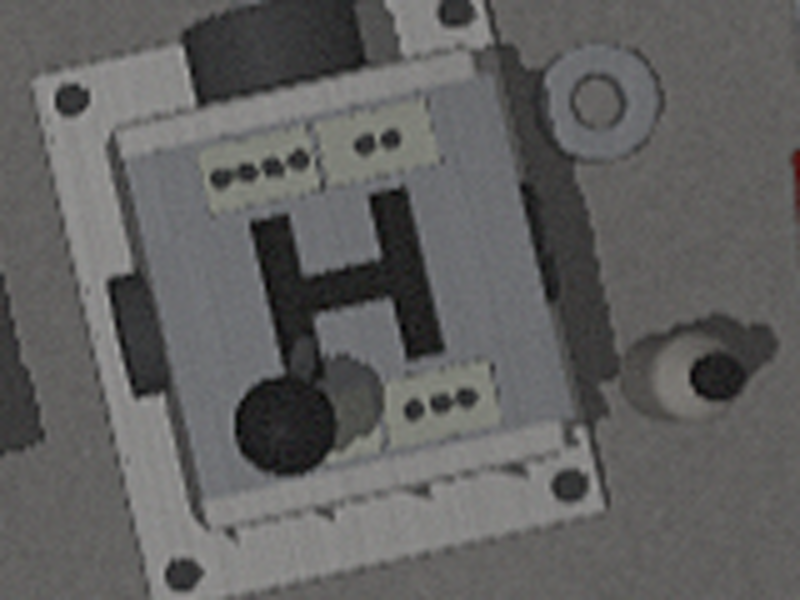

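View pics/scene0.png

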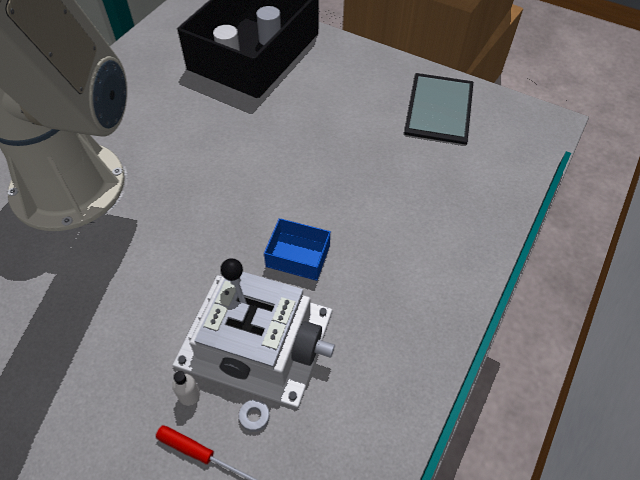

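Gear 3 (three pips) is near right: crop pixels ~(440,405) in the top view and ~(262,318) in the scene view. Far right has two pips and far left has four. So the path is forward to neutral, right, then back. Next I'll fit the gearbox pose.

Run:
```python
from h import *
from scipy.optimize import least_squares
def tw(p,q):
    c,s=np.cos(p[2]),np.sin(p[2]); return p[:2]+np.array([[c,-s],[s,c]])@np.array(q)
for c in("top","scene"):
    im=bot.get_image(c)
    pts=[]
    r=bot.pinpoint(c,"gate_center")[0]["pixel"]; pts.append(((0,0),cast(im,r,.1)[:2]))
    for r in bot.pinpoint(c,"gear3"):
        w=cast(im,r["pixel"],.1)[:2]
        if r["conf"]<.4: continue
        m=[q for q in((53,24),(53,-24),(-53,24),(-53,-24)) if np.linalg.norm(tw([.563,-.1,.165],np.array(q)/1e3)-w)<.02]
        if m: pts.append((np.array(m[0])/1e3,w))
    if c=="top":
        for q,(u,v) in {(34,24):(270,218),(34,-24):(389,194),(-34,-24):(425,355)}.items():
            pts.append((np.array(q)/1e3,cast(im,((v+.5)/5+180-.5,(u+.5)/5+340-.5),.1)[:2]))
    else:
        for q,(u,v) in {(34,24):(492,290),(34,-24):(449,378),(-34,-24):(309,336)}.items():
            pts.append((np.array(q)/1e3,cast(im,((v+.5)/3.7+230-.5,(u+.5)/4+150-.5),.1)[:2]))
    f=lambda p:np.concatenate([tw(p,a)-b for a,b in pts])
    s=least_squares(f,[.56,-.1,.16],loss="soft_l1",f_scale=.003)
    print(c,len(pts),np.round(s.x,4)); print(np.round(f(s.x).reshape(-1,2)*1e3,1))
    for r in bot.pinpoint(c,"lever_knob")[:2]: 
        w=cast(im,r["pixel"],.156)[:2]-s.x[:2]; cc,ss=np.cos(s.x[2]),np.sin(s.x[2]); print("knob",np.round([cc*w[0]+ss*w[1],-ss*w[0]+cc*w[1]],4))
```

```text
top 7 [ 0.5622 -0.1025  0.1929]
[[-2.8  0.5]
 [ 1.   1.6]
 [ 0.6 -0.7]
 [ 3.1 -1.7]
 [-0.5  0.3]
 [ 0.5  0.5]
 [-2.1 -0.6]]
knob [-0.0458  0.0397]
knob [0.0038 0.0205]
scene 8 [ 0.5616 -0.1032  0.1446]
[[-2.3 -0.5]
 [ 0.5  3.7]
 [ 0.4 -0.3]
 [ 2.8 -4. ]
 [-1.3 -1.5]
 [ 1.9  0.6]
 [ 0.7 -0.1]
 [-3.5  1.9]]
knob [-0.0471  0.0343]
knob [-0.033  -0.0034]
```

Run:
```python
from h import *
im=bot.get_image("top")
b=lambda u,v:((v+.5)/5+180-.5,(u+.5)/5+340-.5)
for z in (.01,.02):
    P=[cast(im,b(*p),z)[:2] for p in((72,99),(183,575),(455,10),(570,487))]
    a=lambda d:np.arctan2(d[1],d[0])
    print(z,a(P[0]-P[1]),a(P[2]-P[3]),a(P[0]-P[2])-np.pi/2,a(P[1]-P[3])-np.pi/2,sum(P)/4,np.linalg.norm(P[0]-P[1]),np.linalg.norm(P[0]-P[2]))
K={}
for c in("top","scene"):
    im=bot.get_image(c)
    for r in bot.masks_of(c,"lever_knob")[:2]:
        M=r["region"]; # knob: dark pixels
        g=im["color"].max(2); D=M&(g<60)
        ys,xs=np.nonzero(D); (x,y),rad=cv2.minEnclosingCircle(np.column_stack([xs,ys]).astype(np.float32))
        print(c,r["conf"],r["box"],D.sum(),(y,x),rad,cast(im,(y,x),.156)[:2])
    for r in bot.spot_in(c,"lever_knob")[:2]:
        l,t,rr,bb=r["box"]; print(" spot",r["conf"],r["box"],cast(im,((t+bb)/2,(l+rr)/2),.156)[:2])
```

```text
0.01 0.19810894126606904 0.19877710681024605 0.1993028377054662 0.19681174839646176 [ 0.56387341 -0.10354795] 0.21102961996066116 0.1702365550593017
0.02 0.19810894126606915 0.1987771068102462 0.1993028377054662 0.19681174839646154 [ 0.56362939 -0.10219332] 0.20908464728724865 0.16866755518303814
top 0.72 [382.8, 247.0, 406.7, 278.3] 351 (261.243896484375, 397.5853576660156) 13.015562057495117 [ 0.51720145 -0.07123486]
 spot 0.76 [388.2, 247.6, 404.3, 275.5] [ 0.51669954 -0.06873312]
scene 0.65 [218.9, 261.2, 248.3, 300.9] 368 (269.6000061035156, 231.60000610351562) 11.194733619689941 [ 0.50986168 -0.07093935]
 spot 0.96 [217.3, 260.8, 251.4, 301.6] [ 0.52660167 -0.08730053]
 spot 0.65 [155.5, 425.5, 257.6, 480.0] [ 0.64850656 -0.33457813]
```

Emit:
step_arm(
  commands=[
    [[0,0,0,0.122],[0.55,-0.694,0,0],[0.55,-0.694,0,0],[0.55,-0.694,0,0],[0.55,-0.694,0,0]],
  ],
  hand=0,
)

```text
clock: 2.45
tcp_pos: [0.2774, -0.4341, 0.4047]
ee_rot: [0.995, 0.098, 0.0, 0.0]
force: [-0.1, 0.6, 0.6]
opening: 0.012
```

Emit:
step_arm(
  commands=[
    [[0.55,-0.694,0,0],[0.55,-0.694,0,0],[0.55,-0.694,0,0],[0.55,-0.694,0,0],[0.55,-0.694,0,0]],
  ],
)

```text
clock: 2.95
tcp_pos: [0.3782, -0.2368, 0.405]
ee_rot: [0.995, 0.099, 0.0, 0.0]
force: [0.6, -0.6, -0.2]
opening: -0.0003
```

Emit:
step_arm(
  commands=[
    [[0.55,-0.694,0,0],[0.55,-0.694,0,0],[0.55,-0.694,0,0],[0.55,-0.694,0,0],[0,0,0,0]],
  ],
)

```text
clock: 3.45
tcp_pos: [0.4602, -0.077, 0.405]
ee_rot: [0.995, 0.101, 0.001, -0.0]
force: [0.9, -0.2, -0.1]
opening: 0.0001
```

```bash
cat >> h.py <<'E'
from scipy.spatial.transform import Rotation
C=np.array([.564,-.1025]); YAW=.198
def gb(w):
    c,s=np.cos(YAW),np.sin(YAW); d=np.array(w)[:2]-C; return np.array([c*d[0]+s*d[1],-s*d[0]+c*d[1]])
def rep(s=None):
    s=s or bot.get_state(); R=Rotation.from_quat(s["ee_rot"]).as_matrix()
    print("t",round(s["clock"],2),"gb",np.round(gb(s["tcp_pos"])*1e3,1),"tipz",round((s["tcp_pos"]+.173*R[:,2])[2],4),"yaw",round(np.arctan2(R[1,0],R[0,0]),3),"z",np.round(R[:,2],3),"F",np.round(s["force"],1),"open",round(s["opening"],4))
def pic(n,l=340,t=180,w=160,h=120,cam="scene"):
    im=bot.get_image(cam); cv2.imwrite(f"pics/{n}.png",cv2.resize(im["color"][t:t+h,l:l+w],None,fx=800/w,fy=800/w,interpolation=cv2.INTER_CUBIC)); return im
E
python3 - <<'E'
from h import *
rep(); pic("a1",120,160,240,180)
E
```

```text
t 3.45 gb [-96.8  45.4] tipz 0.232 yaw 0.202 z [ 0.002  0.001 -1.   ] F [ 0.9 -0.2 -0.1] open 0.0001
```

View pics/a1.png

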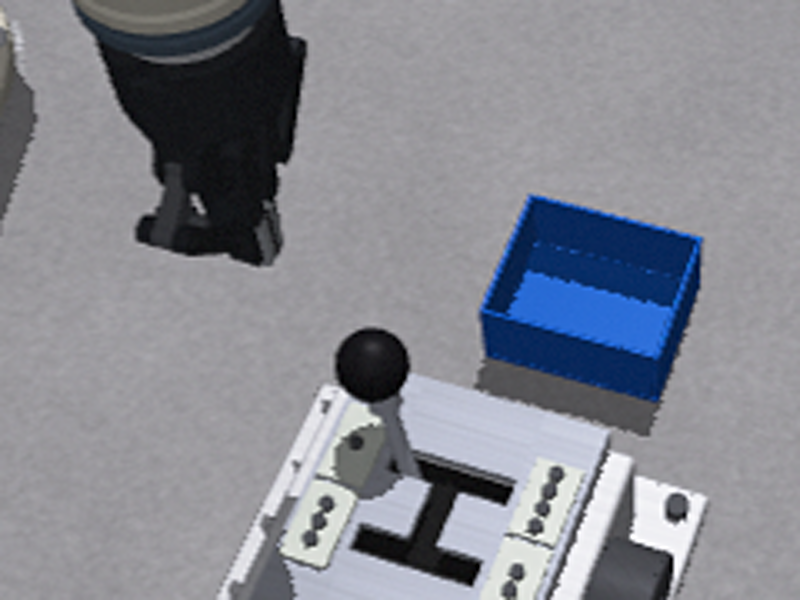

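Run:
```python
from h import *
pic("a2",130,150,100,75); pic("a3",340,180,160,120,"top")
```

```text
(no output)
```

View pics/a2.png

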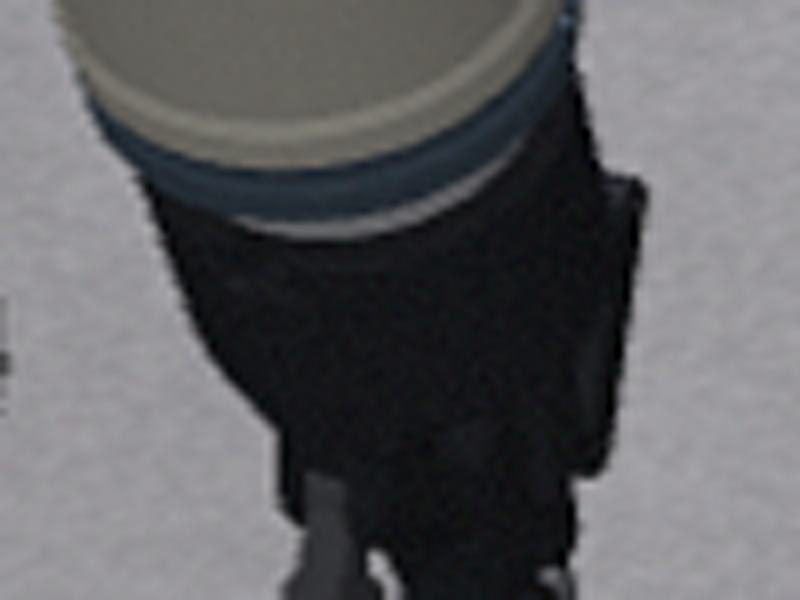

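View pics/a3.png

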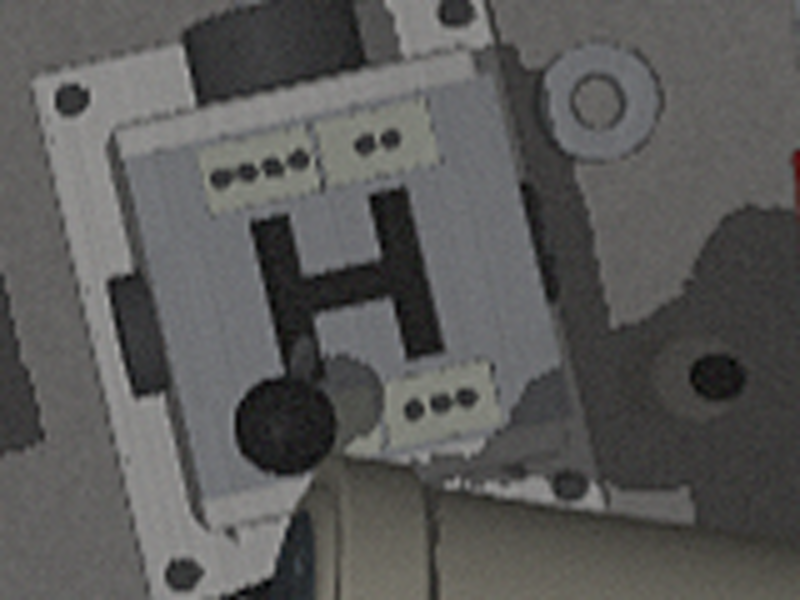

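```bash
cat >> h.py <<'E'
def proj(im,X):
    p=np.array(im["R"])@np.array(X)+im["t"]; u=p[:2]/p[2]; u=u*(1+im["k1"]*(u@u)); K=im["mtx"]; return np.array([K[0,0]*u[0]+K[0,2],K[1,1]*u[1]+K[1,2]])
E
python3 - <<'E'
from h import *
l,t,w,h=140,170,100,75
im=bot.get_image("scene"); a=cv2.convertScaleAbs(cv2.resize(im["color"][t:t+h,l:l+w],None,fx=8,fy=8,interpolation=cv2.INTER_CUBIC),alpha=2.5,beta=30)
s=bot.get_state(); R=Rotation.from_quat(s["ee_rot"]).as_matrix()
for d in (.173,.155,.119):
  for x,y in((.011,.0145),(.011,-.0145),(-.011,-.0145),(-.011,.0145)):
    p=proj(im,s["tcp_pos"]+R@[x,y,d]); q=tuple(int(v) for v in ((p-[l,t]+.5)*8)); cv2.circle(a,q,4,{.173:(0,0,255),.155:(0,255,0),.119:(255,0,0)}[d],-1)
cv2.imwrite("pics/a4.png",a)
E
```

```text
(no output)
```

View pics/a4.png

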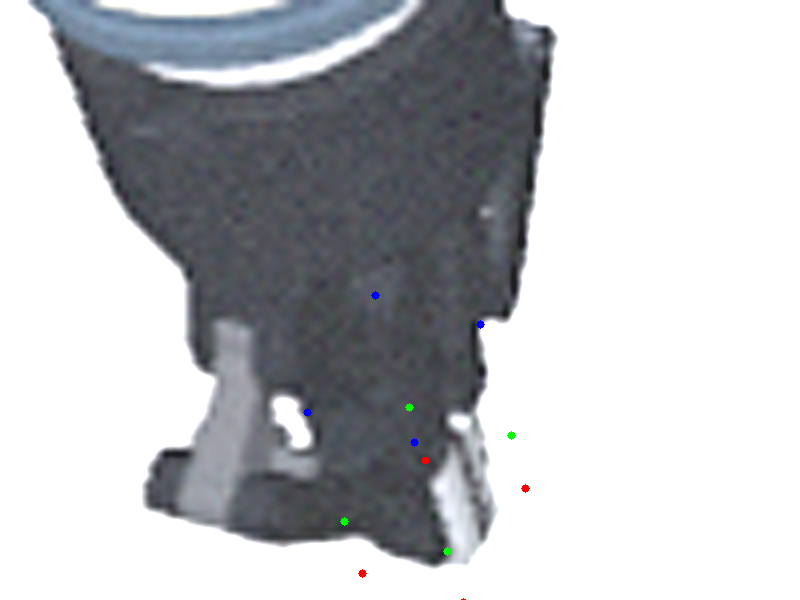

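Run:
```python
from h import *
l,t,w,h=100,110,160,120
im=bot.get_image("scene"); a=cv2.convertScaleAbs(cv2.resize(im["color"][t:t+h,l:l+w],None,fx=5,fy=5,interpolation=cv2.INTER_CUBIC),alpha=2.5,beta=30)
s=bot.get_state(); R=Rotation.from_quat(s["ee_rot"]).as_matrix(); rep(s); print(s["joints"])
def mk(v,c):
    p=proj(im,s["tcp_pos"]+R@v); q=tuple(int(k) for k in ((p-[l,t]+.5)*5)); cv2.circle(a,q,3,c,-1)
for d,c in((0,(255,0,255)),(.05,(0,255,255)),(.101,(255,0,0)),(.155,(0,255,0)),(.173,(0,0,255))): mk([0,0,d],c)
for th in np.arange(0,6.28,.4): mk([.0375*np.cos(th),.0375*np.sin(th),0],(255,0,255))
for x in(-.038,.038):
  for y in(-.0425,.0425): mk([x,y,.101],(255,0,0))
cv2.imwrite("pics/a5.png",a)
```

```text
t 3.7 gb [-99.9  41.4] tipz 0.2316 yaw 0.197 z [-0. -0. -1.] F [ 0.4 -0.2  0.2] open -0.0002
[-1.79397400e-01  1.01006557e-01  1.96226801e+00 -3.17429214e-04
  1.07857978e+00  1.19480217e+00]
```

View pics/a5.png

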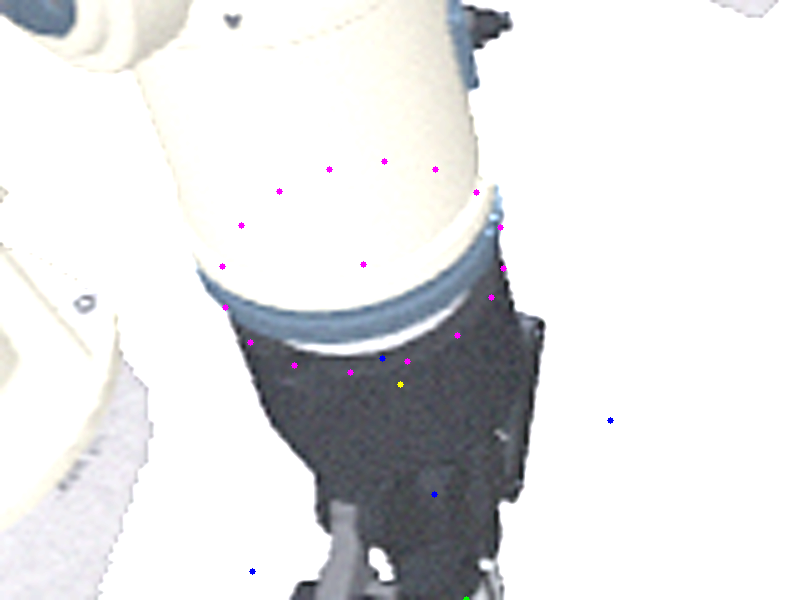

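Run:
```python
from h import *
l,t,w,h=140,190,80,60
im=bot.get_image("scene"); a=cv2.convertScaleAbs(cv2.resize(im["color"][t:t+h,l:l+w],None,fx=10,fy=10,interpolation=cv2.INTER_CUBIC),alpha=2.5,beta=30)
s=bot.get_state(); R=Rotation.from_quat(s["ee_rot"]).as_matrix()
def P(v): return tuple(int(k) for k in ((proj(im,s["tcp_pos"]+R@v)-[l,t]+.5)*10))
for d,c in((.101,(255,0,0)),(.119,(255,128,0)),(.155,(0,200,0)),(.173,(0,0,255))):
  q=[P([x,y,d]) for x,y in((.011,.0145),(.011,-.0145),(-.011,-.0145),(-.011,.0145))]
  cv2.polylines(a,[np.array(q)],True,c,1); print(d,q)
  cv2.circle(a,P([0,.0145,d]),4,c,-1)
cv2.imwrite("pics/a6.png",a)
```

```text
0.101 [(493, 282), (577, 134), (444, 97), (357, 244)]
0.119 [(515, 354), (598, 207), (466, 171), (382, 316)]
0.155 [(557, 490), (636, 346), (509, 310), (428, 453)]
0.173 [(577, 555), (655, 412), (529, 376), (450, 518)]
```

View pics/a6.png

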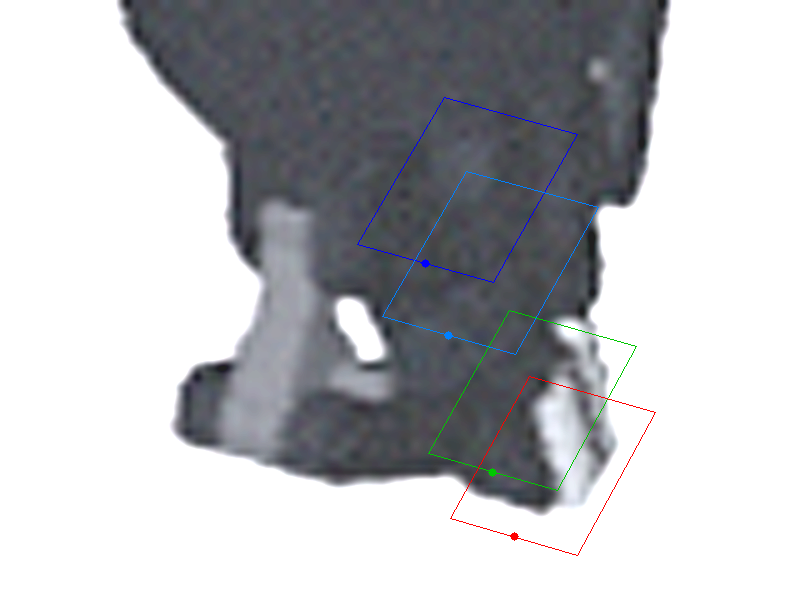

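Emit:
step_arm(
  commands=[
    [[0,0,0.6,0],[0,0,0.6,0],[0,0,0.6,0],[0,0,0,0],[0,0,0,0]],
  ],
)

```text
clock: 4.25
tcp_pos: [0.4583, -0.0815, 0.315]
ee_rot: [0.995, 0.098, -0.001, -0.0]
force: [-0.4, 0.1, 0.3]
opening: -0.0002
```

Emit:
step_arm(
  commands=[
    [[0.2,0,0,0],[0.2,0,0,0],[0.2,0,0,0],[0.2,0,0,0],[0,0,0,0]],
  ],
)

```text
clock: 4.75
tcp_pos: [0.4992, -0.0726, 0.3151]
ee_rot: [0.995, 0.099, 0.001, 0.0]
force: [0.5, -0.8, -0.7]
opening: 0.0002
```

Run:
```python
from h import *
rep(); pic("b1",150,200,160,120)
```

```text
t 4.75 gb [-57.7  42.1] tipz 0.1421 yaw 0.198 z [ 0.002 -0.    -1.   ] F [ 0.5 -0.8 -0.7] open 0.0002
```

View pics/b1.png

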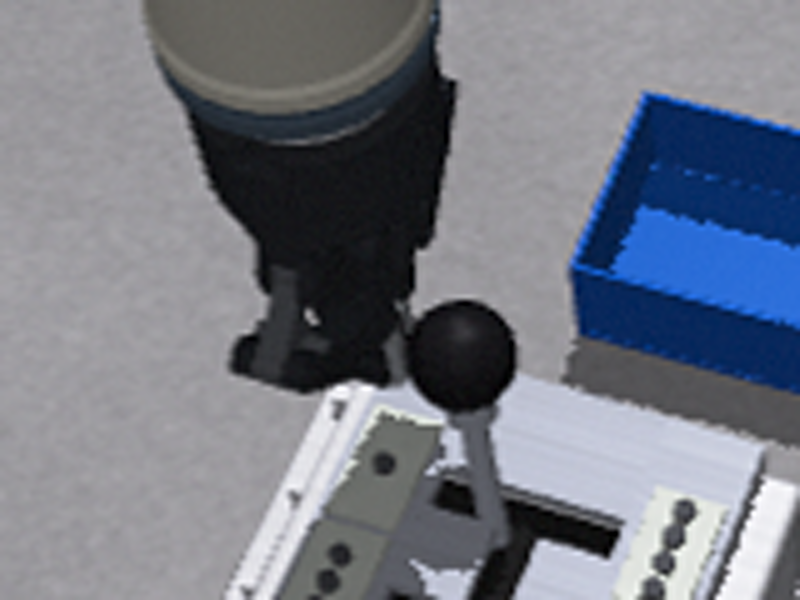

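```bash
cat >> h.py <<'E'
def lever():
    for c in("scene","top"):
        im=bot.get_image(c)
        for q,z in(("lever_at_gate",.1),("lever_knob",.165),("gate_center",.1)):
            for r in bot.pinpoint(c,q)[:2]: print(c,q,round(r["conf"],2),np.round(r["pixel"],1),np.round(gb(cast(im,r["pixel"],z))*1e3,1))
E
python3 - <<'E'
from h import *
lever();rep()
E
```

```text
scene lever_at_gate 0.64 [304.2 245.5] [-16.4  13.8]
scene lever_at_gate 0.37 [256.4 301.7] [ 43.7 137.2]
scene lever_knob 0.9 [274.2 240.3] [-26.5  33.2]
scene gate_center 0.55 [312.5 251.4] [-0.7  2.2]
top lever_at_gate 0.48 [237.  407.5] [0.  3.3]
top gate_center 0.8 [238.2 405.5] [-1.4  7.7]
t 5.2 gb [-59.4  42.1] tipz 0.1417 yaw 0.198 z [ 0. -0. -1.] F [0.4 0.9 0.2] open 0.0
```

Emit:
step_arm(
  commands=[
    [[0.2,0,0,0],[0.2,0,0,0],[0.16,0,0,0],[0,0,0,0],[0,0,0,0]],
  ],
)

```text
clock: 5.7
tcp_pos: [0.5254, -0.0673, 0.3145]
ee_rot: [0.995, 0.099, 0.0, -0.0]
force: [-0.1, 0.3, 0.8]
opening: -0.0003
```

Run:
```python
from h import *
rep(); lever(); pic("b2",180,230,120,90)
```

```text
t 5.7 gb [-30.9  42.1] tipz 0.1415 yaw 0.198 z [ 0.  0. -1.] F [-0.1  0.3  0.8] open -0.0003
scene lever_at_gate 0.81 [306.6 256.6] [ 3.6 15.6]
scene lever_knob 0.59 [277.9 257.4] [ 3.  35.6]
```

View pics/b2.png

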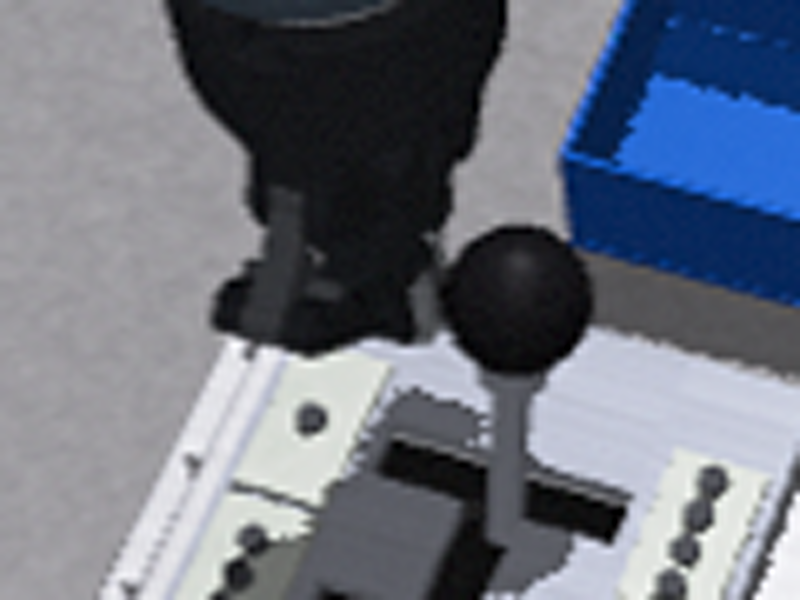

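Emit:
step_arm(
  commands=[
    [[-0.2,0,0,0],[-0.2,0,0,0],[0,0,-0.6,0],[0,0,-0.6,0],[0,0,-0.6,0]],
  ],
)

```text
clock: 6.65
tcp_pos: [0.5042, -0.0715, 0.4055]
ee_rot: [0.995, 0.099, -0.001, -0.0]
force: [0.9, 0.2, -0.7]
opening: 0.0001
```

Emit:
step_arm(
  commands=[
    [[0.34,-0.31,0,0],[0.34,-0.31,0,0],[0.34,-0.31,0,0],[0,0,0,-0.1428],[0,0,0,-0.1428]],
  ],
)

```text
clock: 7.15
tcp_pos: [0.5457, -0.0154, 0.4044]
ee_rot: [0.97, 0.242, -0.0, -0.0]
force: [-0.0, -0.3, 0.7]
opening: -0.0
```

Emit:
step_arm(
  commands=[
    [[0,0,0,-0.1428],[0,0,0,-0.1428],[0,0,0,-0.1428],[0,0,0,-0.1428],[0,0,0,-0.1428]],
  ],
)

```text
clock: 7.65
tcp_pos: [0.5453, -0.016, 0.4045]
ee_rot: [0.824, 0.566, -0.0, -0.0]
force: [-0.0, 0.1, -0.1]
opening: 0.0001
```

Emit:
step_arm(
  commands=[
    [[0,0,0,-0.1428],[0,0,0,-0.1428],[0,0,0,-0.1428],[0,0,0,-0.1428],[0,0,0,0]],
  ],
)

```text
clock: 8.15
tcp_pos: [0.5454, -0.016, 0.4045]
ee_rot: [0.633, 0.774, -0.0, -0.0]
force: [-0.3, 0.3, -0.1]
opening: 0.0001
```

Run:
```python
from h import *
rep(); lever(); pic("c1",180,200,160,120);rep()
```

```text
t 8.15 gb [-1.2 88.5] tipz 0.2315 yaw 1.77 z [-0.001 -0.    -1.   ] F [-0.3  0.3 -0.1] open 0.0001
scene lever_at_gate 0.94 [307.  255.8] [ 2.6 14.4]
scene lever_knob 0.98 [276.1 255. ] [-2.1 37.5]
scene gate_center 0.79 [313.3 249.1] [-3.9 -0.5]
t 8.6 gb [-0.3 88.6] tipz 0.2317 yaw 1.768 z [-0.  0. -1.] F [-0.4 -0.   0.5] open -0.0002
```

View pics/c1.png

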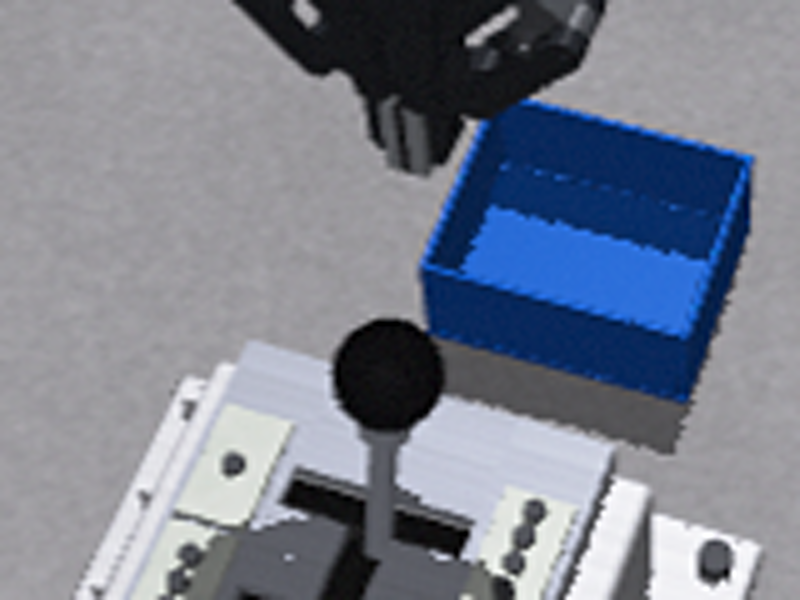

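Emit:
step_arm(
  commands=[
    [[0,0,0.6,0],[0,0,0.6,0],[0,0,0.6,0],[-0.15,0,0,0],[-0.15,0,0,0]],
  ],
)

```text
clock: 9.1
tcp_pos: [0.5495, -0.0308, 0.315]
ee_rot: [0.634, 0.774, -0.0, -0.0]
force: [-0.8, 3.2, 1.0]
opening: 0.0003
```

Emit:
step_arm(
  commands=[
    [[-0.15,0,0,0],[-0.15,0,0,0],[-0.15,0,0,0],[-0.15,0,0,0],[0,0,0,0]],
  ],
)

```text
clock: 9.6
tcp_pos: [0.5554, -0.0609, 0.3151]
ee_rot: [0.634, 0.773, 0.0, 0.001]
force: [-0.0, 0.3, -0.9]
opening: 0.0001
```

Run:
```python
from h import *
rep(); lever(); pic("c2",180,230,120,90);rep()
```

```text
t 9.6 gb [-0.2 42.5] tipz 0.1421 yaw 1.768 z [ 0.001 -0.    -1.   ] F [-0.   0.3 -0.9] open 0.0001
scene lever_at_gate 0.66 [310.2 251.5] [-2.2  6.3]
scene lever_knob 0.6 [291.5 247.3] [-3.1  6.6]
scene gate_center 0.71 [310.6 253.3] [1.  6.6]
top gate_center 0.55 [199.4 459.2] [  49.6 -113.4]
t 10.05 gb [-0.3 43.8] tipz 0.1416 yaw 1.769 z [-0. -0. -1.] F [ 0.2 -0.6 -0.3] open 0.0003
```

View pics/c2.png

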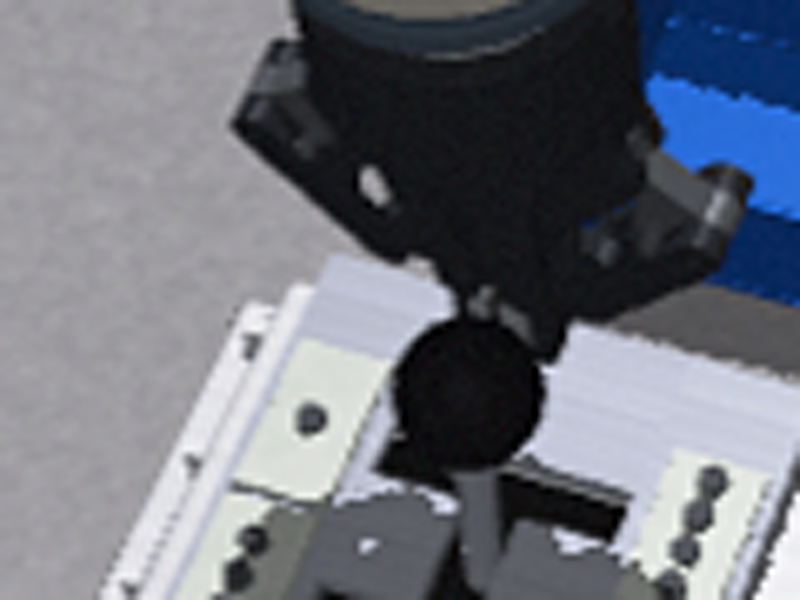

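Emit:
step_arm(
  commands=[
    [[-0.2,0,0,0],[-0.2,0,0,0],[-0.2,0,0,0],[-0.2,0,0,0],[0,0,0,0]],
  ],
)

```text
clock: 10.55
tcp_pos: [0.5633, -0.1007, 0.3146]
ee_rot: [0.634, 0.773, -0.0, 0.0]
force: [0.0, 0.4, -0.3]
opening: 0.0002
```

Emit:
step_arm(
  commands=[
    [[-0.1,0,0,0],[-0.1,0,0,0],[-0.1,0,0,0],[0,0,0,0]],
  ],
)

```text
clock: 10.95
tcp_pos: [0.5661, -0.1143, 0.3147]
ee_rot: [0.634, 0.773, -0.0, 0.0]
force: [-0.9, -0.3, -0.7]
opening: 0.0
```

Run:
```python
from h import *
rep(); lever(); pic("c3",180,230,120,90);rep()
```

```text
t 10.95 gb [ -0.3 -11.9] tipz 0.1417 yaw 1.768 z [ 0. -0. -1.] F [-0.9 -0.3 -0.7] open 0.0
scene lever_at_gate 0.85 [327.5 247.2] [  3.2 -26.2]
scene lever_knob 0.63 [323.5 235.5] [  1.  -52.3]
scene gate_center 0.91 [312.6 250.3] [-2.4  1.4]
top gate_center 0.7 [235.8 406.8] [2.6 4.1]
top gate_center 0.55 [206.3 412.9] [ 56.9 -21.1]
t 11.4 gb [ -0.3 -11.3] tipz 0.1417 yaw 1.769 z [ 0. -0. -1.] F [-0.4 -0.4 -1.1] open -0.0001
```

View pics/c3.png

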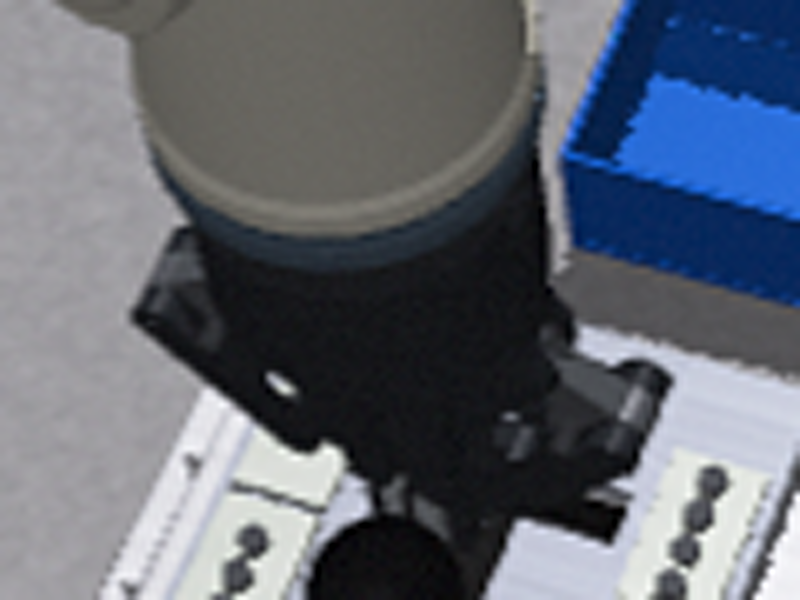

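Emit:
step_arm(
  commands=[
    [[-0.03,0,0,0],[-0.03,0,0,0],[0,0,0,0]],
  ],
)

```text
clock: 11.7
tcp_pos: [0.5665, -0.1168, 0.3146]
ee_rot: [0.634, 0.773, -0.0, -0.0]
force: [0.0, 0.4, -0.2]
opening: 0.0002
```

Emit:
step_arm(
  commands=[
    [[-0.03,0,0,0],[0,0,0,0]],
  ],
)

```text
clock: 11.9
tcp_pos: [0.5668, -0.1183, 0.3146]
ee_rot: [0.634, 0.773, -0.0, -0.0]
force: [-0.2, 1.1, 0.3]
opening: 0.0002
```

Emit:
step_arm(
  commands=[
    [[-0.04,0,0,0],[0,0,0,0]],
  ],
)

```text
clock: 12.1
tcp_pos: [0.5672, -0.1202, 0.3146]
ee_rot: [0.634, 0.773, -0.0, -0.0]
force: [-1.0, 1.6, 0.1]
opening: 0.0002
```

Run:
```python
from h import *
rep(); lever(); pic("c4",180,260,120,90);rep()
```

```text
t 12.1 gb [ -0.4 -18. ] tipz 0.1416 yaw 1.769 z [-0.  0. -1.] F [-1.   1.6  0.1] open 0.0002
scene lever_at_gate 0.71 [327.8 246.1] [  1.6 -27.3]
scene lever_knob 0.83 [324.7 233.4] [ -1.3 -55.2]
scene lever_knob 0.56 [459.8 210.6] [  48.6 -252.5]
scene gate_center 0.78 [312.5 249.2] [-4.3  1. ]
top gate_center 0.84 [237.9 408.9] [-2.3  1. ]
t 12.55 gb [ -0.3 -17.9] tipz 0.1417 yaw 1.769 z [-0.  0. -1.] F [-0.7  1.5 -0.5] open 0.0
```

View pics/c4.png

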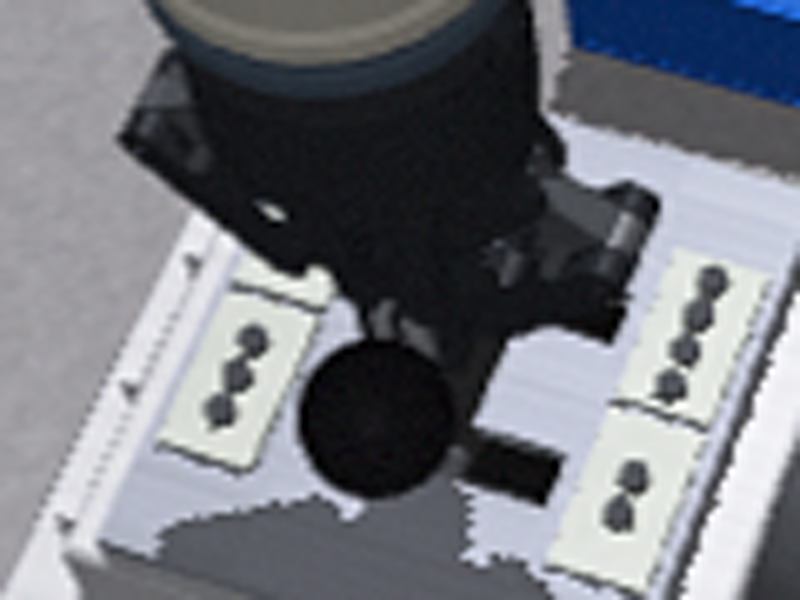

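Emit:
step_arm(
  commands=[
    [[0.15,0,0,0],[0.15,0,0,0],[0,0,-0.6,0],[0,0,-0.6,0],[0,0,-0.6,0]],
  ],
)

```text
clock: 13.05
tcp_pos: [0.5641, -0.1048, 0.4057]
ee_rot: [0.634, 0.774, -0.0, -0.0]
force: [-0.6, -0.1, -0.0]
opening: 0.0
```

Emit:
step_arm(
  commands=[
    [[-0.26,0.48,0,0],[-0.26,0.48,0,0],[-0.26,0.48,0,0],[0,0,0,0.1428],[0,0,0,0.1428]],
  ],
)

```text
clock: 13.55
tcp_pos: [0.6431, -0.1291, 0.4044]
ee_rot: [0.739, 0.673, -0.0, 0.0]
force: [0.1, 0.5, -0.6]
opening: -0.0
```

Emit:
step_arm(
  commands=[
    [[0,0,0,0.1428],[0,0,0,0.1428],[0,0,0,0.1428],[0,0,0,0.1428],[0,0,0,0.1428]],
  ],
)

```text
clock: 14.05
tcp_pos: [0.6425, -0.1289, 0.4048]
ee_rot: [0.928, 0.373, 0.0, 0.0]
force: [0.0, 0.0, -0.4]
opening: -0.0002
```

Emit:
step_arm(
  commands=[
    [[0,0,0,0.1428],[0,0,0,0.1428],[0,0,0,0.1428],[0,0,0,0.1428],[0,0,0,0]],
  ],
)

```text
clock: 14.55
tcp_pos: [0.6425, -0.1289, 0.4048]
ee_rot: [0.995, 0.098, 0.0, 0.0]
force: [-0.9, 0.4, 0.1]
opening: -0.0003
```

Run:
```python
from h import *
rep(); lever(); pic("d1",180,230,160,120);rep()
```

```text
t 14.55 gb [ 71.8 -41.4] tipz 0.2318 yaw 0.196 z [ 0. -0. -1.] F [-0.9  0.4  0.1] open -0.0003
scene lever_at_gate 0.76 [327.6 245.4] [  0.4 -27.3]
scene lever_knob 0.72 [325.5 233.9] [ -0.1 -56.3]
scene gate_center 0.57 [311.2 251.5] [-1.5  4.6]
top lever_at_gate 0.59 [232.5 424.8] [  1. -32.]
top lever_knob 0.62 [266.1 402.7] [-50.1  33.8]
top gate_center 0.7 [249.8 312.2] [ 17.6 193. ]
top gate_center 0.59 [236.1 407.4] [1.8 3.1]
t 15.0 gb [ 71.7 -41.9] tipz 0.2317 yaw 0.199 z [-0. -0. -1.] F [ 0.4 -0.8  0.3] open -0.0001
```

View pics/d1.png

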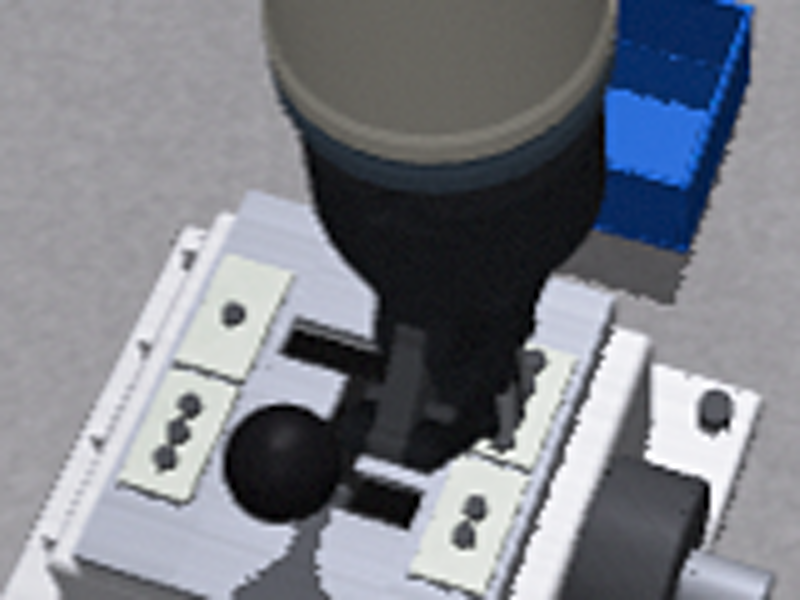

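Emit:
step_arm(
  commands=[
    [[0,0.04,0.6,0],[0,0,0.6,0],[0,0,0.6,0],[-0.3,0,0,0],[-0.3,0,0,0]],
  ],
)

```text
clock: 15.5
tcp_pos: [0.6129, -0.1373, 0.3131]
ee_rot: [0.995, 0.099, -0.001, -0.0]
force: [0.0, -0.3, -0.5]
opening: 0.0001
```

Emit:
step_arm(
  commands=[
    [[-0.15,0,0,0],[-0.15,0,0,0],[-0.15,0,0,0],[-0.15,0,0,0],[0,0,0,0]],
  ],
)

```text
clock: 16.0
tcp_pos: [0.5834, -0.1434, 0.3149]
ee_rot: [0.995, 0.099, -0.0, 0.0]
force: [-0.3, 0.0, -1.2]
opening: 0.0002
```

Run:
```python
from h import *
rep(); lever(); pic("d2",180,260,120,90);rep()
```

```text
t 16.0 gb [ 10.9 -43.9] tipz 0.1419 yaw 0.198 z [-0. -0. -1.] F [-0.3  0.  -1.2] open 0.0002
scene lever_knob 0.4 [322.2 224.6] [-16.1 -55.6]
scene gate_center 0.72 [314.7 250.8] [-0.1 -2. ]
top lever_at_gate 0.58 [239.1 421.9] [-10.4 -23.4]
top lever_knob 0.17 [250.8 314. ] [ 14.  187.2]
top gate_center 0.83 [239.  407.2] [-3.7  4.8]
t 16.45 gb [ 11.8 -43.9] tipz 0.1415 yaw 0.198 z [-0.  0. -1.] F [-1.1 -0.1  0.4] open 0.0005
```

View pics/d2.png

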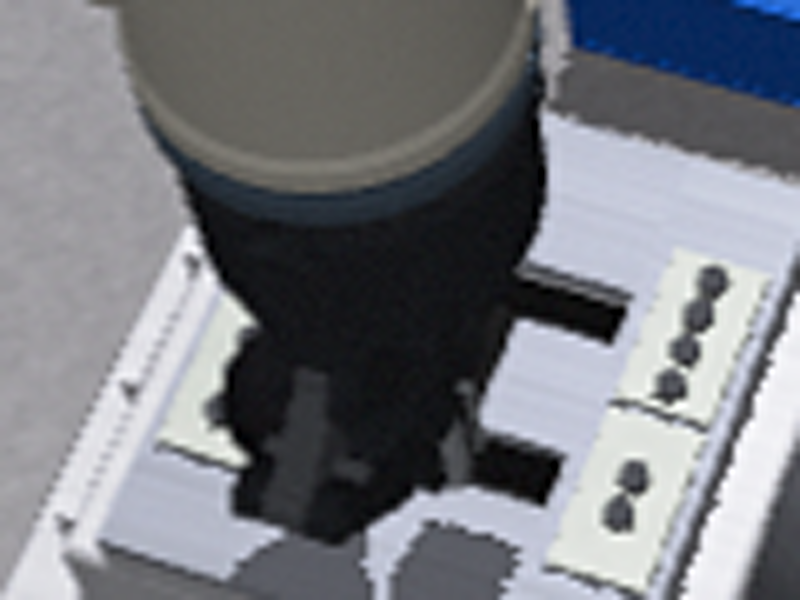

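Lever is moving back in the right slot; continuing towards the end and watching the force.

Emit:
step_arm(
  commands=[
    [[-0.15,0,0,0],[-0.15,0,0,0],[-0.15,0,0,0],[-0.06,0,0,0],[0,0,0,0]],
  ],
)

```text
clock: 16.95
tcp_pos: [0.5583, -0.1485, 0.3148]
ee_rot: [0.995, 0.099, -0.0, 0.0]
force: [-0.6, 0.1, -0.9]
opening: -0.0
```

Emit:
step_arm(
  commands=[
    [[-0.04,0,0,0],[-0.04,0,0,0],[0,0,0,0]],
  ],
)

```text
clock: 17.25
tcp_pos: [0.555, -0.1491, 0.3147]
ee_rot: [0.995, 0.099, -0.0, 0.0]
force: [1.0, -0.3, -0.0]
opening: 0.0002
```

Run:
```python
from h import *
rep()
```

```text
t 17.25 gb [-18. -44.] tipz 0.1417 yaw 0.198 z [-0. -0. -1.] F [ 1.  -0.3 -0. ] open 0.0002
```

Emit:
step_arm(
  commands=[
    [[-0.04,0,0,0],[0,0,0,0]],
  ],
)

```text
clock: 17.45
tcp_pos: [0.553, -0.1495, 0.3146]
ee_rot: [0.995, 0.099, -0.0, -0.0]
force: [0.6, -0.3, -0.5]
opening: -0.0001
```

Emit:
step_arm(
  commands=[
    [[-0.04,0,0,0],[0,0,0,0]],
  ],
)

```text
clock: 17.65
tcp_pos: [0.5515, -0.1498, 0.3147]
ee_rot: [0.995, 0.099, 0.001, -0.0]
force: [3.6, 1.7, -3.2]
opening: 0.0001
```

Emit:
step_arm(
  commands=[
    [[-0.03,0,0,0],[0,0,0,0]],
  ],
)

```text
clock: 17.85
tcp_pos: [0.5506, -0.1499, 0.3147]
ee_rot: [0.995, 0.099, 0.001, -0.0]
force: [7.1, 3.8, -6.3]
opening: 0.0001
```

Force rose to about 10 N, so the lever is at the slot end. Withdrawing and checking.

Emit:
step_arm(
  commands=[
    [[0.2,0,0,0],[0.4,0,0,0],[0,0,-0.6,0],[0,0,-0.6,0],[0,0,-0.6,0]],
  ],
)

```text
clock: 18.35
tcp_pos: [0.5793, -0.1442, 0.4055]
ee_rot: [0.995, 0.099, -0.001, 0.0]
force: [0.2, 0.4, -0.3]
opening: -0.0001
```

Emit:
step_arm(
  commands=[
    [[0.3,0.6,-0.4,0],[0.3,0.6,-0.4,0],[0.3,0.6,0,0],[0.2,0.6,0,0],[0,0.6,0,0]],
  ],
)

```text
clock: 18.85
tcp_pos: [0.6638, -0.2814, 0.4446]
ee_rot: [0.995, 0.099, -0.0, 0.0]
force: [-0.9, 0.2, 0.6]
opening: 0.0004
```

Run:
```python
from h import *
rep(); lever(); pic("e1",150,230,160,120);pic("e2",340,180,160,120,"top");rep()
```

```text
t 18.85 gb [  62.7 -195.1] tipz 0.2716 yaw 0.198 z [-0.001 -0.    -1.   ] F [-0.9  0.2  0.6] open 0.0004
scene lever_at_gate 0.31 [313.  281.8] [49.1 17.8]
scene gate_center 0.76 [311.8 252.7] [0.9 4.1]
top lever_at_gate 0.97 [248.2 425.2] [-29.4 -25.6]
top lever_knob 0.9 [256.9 445.4] [-51.2 -46.7]
top gate_center 0.73 [239.5 407.7] [-4.9  4.1]
t 19.35 gb [  61.8 -193.1] tipz 0.272 yaw 0.199 z [ 0. -0. -1.] F [-0.3  0.5 -0.3] open -0.0001
```

View pics/e1.png

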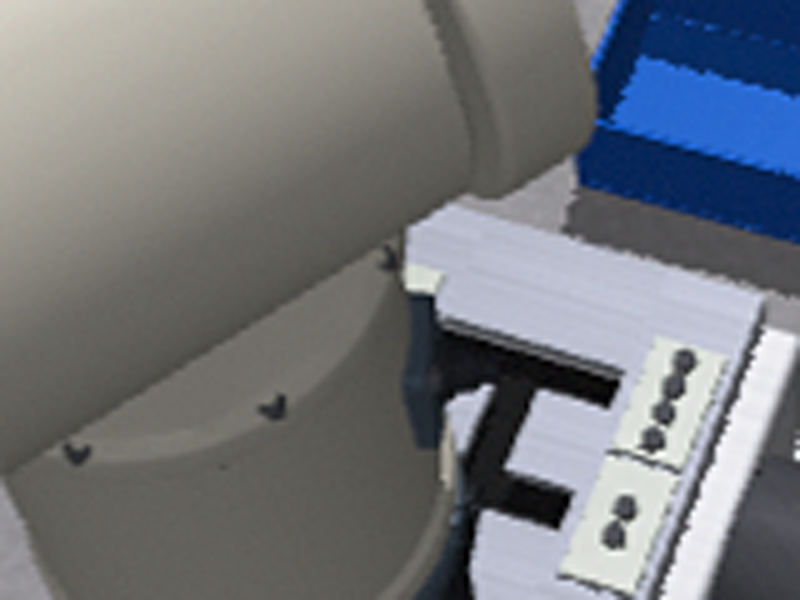

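View pics/e2.png

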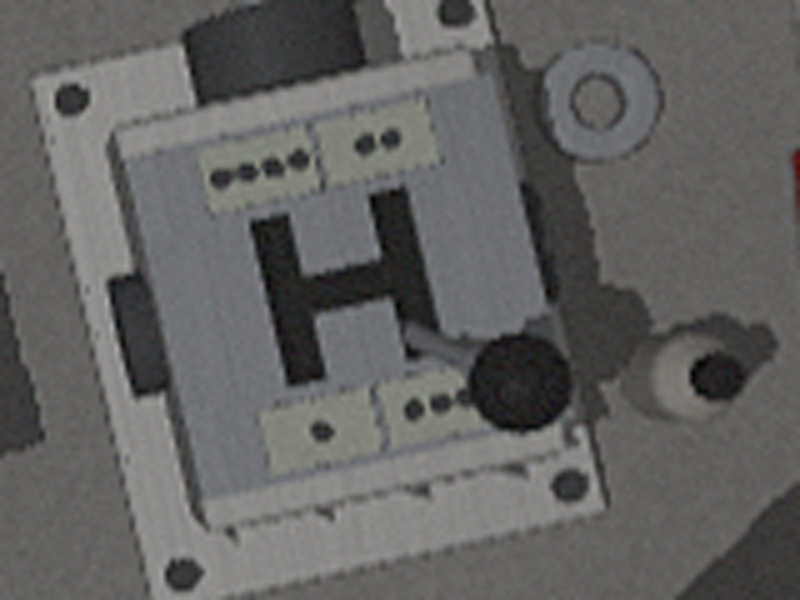

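The top view shows the stem in the near end of the right slot, by the three-pip tag (crop ~(425,340), knob at (520,382)). The bottle and bearing haven't moved, and the arm is clear.

Run:
```python
from h import *
im=bot.get_image("top")
for q in("bottle","parts_bin","bearing"):
    r=bot.pinpoint("top",q); print(q,[(round(x["conf"],2),np.round(x["pixel"],1).tolist()) for x in r[:2]])
rep(); print(bot.job_done())
```

```text
bottle [(0.88, [251.6, 471.4]), (0.47, [207.9, 417.6])]
parts_bin [(0.77, [250.0, 313.4])]
bearing [(0.85, [200.5, 458.6])]
t 19.55 gb [  61.7 -193.6] tipz 0.2719 yaw 0.198 z [ 0. -0. -1.] F [-0.4  0.3 -0.3] open -0.0004
the job is handed in; nothing more can be done
None
```

The lever is in third, the near-right slot with the three-pip tag, and I've handed the job in at 19.6 s. I pushed it with the outside of the closed fingers: forward to neutral, right along the cross lane, then back into the slot. After that I backed off and raised the arm clear.

- **Lever position:** in the last top view the stem at the gate read about (-29, -26) mm and the knob about (-51, -47) mm in gearbox axes. Both match fully home at near right.
- **End stop:** the force rose to about 10 N at the slot end before I let go, and was back to noise level once clear.
- **Other items:** the bottle, bin and bearing are where they were, within the networks' scatter. The bottle's detected point shifted about 5 pixels, but it looks the same in both pictures. I didn't check the screwdriver with the networks; the arm never went near it at bench height.
- **Checks that failed or disagreed:**
    - The arm hid the lever from the scene camera at the end. Its one stem reading, low confidence at (49, 18) mm, was false, so the final position rests on the top view alone.
    - While the lever was in the right slot, before the last push, the scene camera put the knob about 8 mm farther right than expected.

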